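Clip back in its slot, comb out from under the tray's tiers

TASK

Take the silver claw clip off the comb handle and put it back in its own slot on the acrylic tray's middle tier: the insert with the picture of a claw clip on its floor, standing on its tines with its long side along the slot. Then tilt the wooden comb out through the opening at the front of the tray without levering hard on the acrylic, and finish still gripping it, motionless in the air, touching nothing else and with all of it higher than the top of the tray. Leave the dish with the cedar ball and the watch box where they are.

Things in the scene. Friction and masses are not known exactly. Their poses are not given: they have to be found in the camera images.
- tray: Three-tier stepped tray of clear 3 mm acrylic, fixed, 240 (x) x 146 (y) x 108 mm high. Origin: centre of its underside; x from its low front (robot side) to its back, y left, z up. Bottom tier: deep bay 234 x 140 mm inside, floor 3 mm above the shelf, front and side walls 53 mm. The top tier (x 60 to 120 mm) is the highest point at 108 mm
- opening (a point): Centre of the bay's only opening, at rim height (53 mm above the shelf), axes as the tray's. The opening is level, 107 mm along x by 140 mm along y, between the front wall and the straight front edge of the middle tier, a 4 mm plate (53 to 57 mm above the shelf) that roofs the rest of the bay behind it
- clip_place (a point): Centre of the inner floor (59 mm above the shelf) of the clip's own slot: a clear insert, 64 (x) x 42 (y) mm inside, walls 10 mm, a picture of a toothed clip on its floor; axes as the tray's. It is one of three equal inserts side by side along y on the middle tier, in varying order; the others: empty with a round brooch's picture, and a pad with rings, no higher than the walls
- clip_center (a point): Centre of the silver metal claw clip, 18 mm above its foot: 55 long (x), 30 wide (y), flat upright sides up to 30 mm, roof at 36, two small thumb tabs up to 42 mm. Rigid, ends alike, 20 to 40 g. It stands on its tines on the bay's floor astride the comb handle (24 mm free between its sides) and lifts straight up
- comb_handle (a point): Grip point on the wooden comb's handle, mid-thickness. Comb: 215 mm long, 10 thick, 35 to 60 g, flat on the bay's floor; x from handle to head, z up. Handle and spine are one straight bar 18 mm wide (y); the head's teeth reach 36 mm to -y of its middle line. The handle's end is 39 mm away at -x, the head's end 176 mm at +x, under the middle tier
- comb_butt (a point): Middle of the rounded end of the comb's handle, mid-thickness, axes as the comb's
- comb_tip (a point): Middle of the head's end of the comb's bar, mid-thickness, the end under the middle tier; axes as the comb's
- dish_mid (a point): Middle of the round white ceramic trinket dish, 104 mm across and 28 mm high, beside the tray; loose, with the cedar ball in it
- cedar_ball_center (a point): Centre of the cedar ball, 38 mm across, lying in the dish
- watch_box: Matte black watch box, swing lid shut, 105 x 110 x 71 mm high, loose, on the other side of the tray; origin at the centre of its underside
There are look-alikes about, which are no part of the job. Of the things like the part that bears comb_handle, leave any that is yellow; of the rest the larger one is meant. Of the things shaped like the watch_box, the black one is meant.

How it is judged:
By the outcome, as a careful person would: the job done as asked, in the order asked, and still so for the second after the job is handed in, while the arm keeps its last pose, push and grip.
It also fails if it takes over 48 s, if anything falls off the work surface, if the arm or the gripper's body presses on something with over 40 N, if the wrist force passes 120 N, or if a joint passes its speed limit or range.

ROBOT

A 7-joint arm with a two-finger parallel gripper is mounted at the origin on the work surface. World frame = base frame: x ahead of the robot, y to its left, z up, the work surface at z = 0. Lengths are in m, angles in rad, forces in N, time in s.
With the tool pointing down it reaches from about 0.4 to 0.85 m from the base axis. Payload 4.5 kg.
Tool frame: the origin (TCP) lies midway between the tips of the shut fingers; the grasp point (between the pads) lies 19 mm behind it; z points along the fingers, y is the direction in which the jaws open and shut (so a half turn about z gives the same grasp; the last joint's range is limited). The gripper opens to 88 mm and grips with 3 to 60 N. Pads are 18 mm wide; open, the fingers measure 123 mm over their backs; the gripper's body (75 mm by 187 mm) begins 45 mm behind the grasp point.
Start: joints at [1.355, 0.689, -0.195, 1.565, 0.157, 0.902, -0.215], TCP at [0.155, -0.606, 0.239] pointing down, gripper open.
Joint ranges: [-3.01, 3.01], [-0.46, 2.08], [-1.47, 1.51], [0.13, 2.56], [-1, 4.14], [0.04, 2.09], [-2.66, 2.66]. Speed limits (rad/s): [2.57, 2.57, 3.14, 3.14, 3.14, 3.14, 3.14].

INTERFACE

Orientations are given as a unit quaternion [x, y, z, w].
In Python, from plant import get_state, snapshot, finish_job, regions_of gives the robot as it stands.
- The arm moves only by the tool send_rows, never from a script. Its argument "series" is a list of rows, each an object of numbers: "grip": the opening, from 0 (shut) to 1 (fully open); "dx", "dy", "dz": the shift along the tool's x, y, z in mm; "turn": the turn about the tool's z in rad. A call has 1 to 20 rows; each row shifts and turns the commanded pose from where the row before left it, along the tool's axes as they then stand; what a row does not reach is not made up. A row lasts 1/10 s, in which the tool goes at most 50 mm and 8.59 degrees, less where a joint would pass 70% of its speed; a pose out of reach is approached as far as the arm can. A call is refused whole if a number of a shift passes 50 or a number of a turn 0.15, either way. A call with a gripper value outside its range is refused whole. The fingers move at their own pace and stop on an object; "force" is the grip in N (left out, the last holds). Time passes only in rows, so rows that do not move let the fingers close. It gives the time, the measured TCP pose, the force and the opening at its end, in the units of the state.
- get_state(): the state, without advancing time (a new reading comes with each control period).
- snapshot(name): name is "scene" or "top" or "wrist"; returns a dict with "img" (480x640x3 uint8, red, green, blue), "depth" (480x640 float32, m along the optical axis (not along the pixel's ray), 0 where there is no reading), "fov_y" (degrees; the focal length in pixels is half the picture's height over the tangent of half this angle, whatever the lens; pixels are square), "cx", "cy" (the principal point, pixels), "R" (3x3) and "t" (3): a world point X has camera coordinates R X + t. Camera axes: x right, y down, z forward; pixel columns grow to the right and rows downward; lengths in m; the calibration is good to about 2 mm. A picture is of the moment at which its call begins.
- finish_job(): hands the job in, once; it reports no verdict.
Trained networks look in a picture, given as the dict that the camera call returned (one of the last four; its "shot" number tells which), for a name from the list of things; names that differ only in an ending like _2 or _b are one class to them, and where a whole thing is asked for, a point or a joint stands for the part that bears it (a point fixed in the world has none). Each returns a list of dicts, best first, with "score" (0 to 1); they miss things now and then, are a little off and sometimes report something else, mostly with a low value. They report only what shows in the picture. A call takes as long as a camera call. They do not tell look-alikes from the thing itself.
- regions_of(picture, target): "pixels" (480x640 bool, what is visible of it) and "extent" ([left, top, right, bottom] in pixels, round what is visible of it).
The state is a dict: "clock": time; "q": joint angles; "qd": joint speeds; "joint_torque": joint torques, N m; "tool_pos": TCP position; "eef_rot": TCP orientation; "contact_force": force on the tool from outside, world axes, zero at the start; "moment": the same for the moment, N m; "opening": opening from 0.0 (shut) to 1.0 (fully open).
Only numpy, scipy, OpenCV 4.12 (cv2) and the standard library are available. Lean on these libraries where they do the work, as an engineer would, in place of code of your own. Each camera call takes 0.05 s, during which the arm holds its last target.

## Working session

There is one attempt and no reset: what is moved stays moved. The work goes in short steps, Python scripts to look and compute and a tool call to move; the robot and the scene stay as the last step left them, time stands still between calls to the robot, and variables do not carry over. Pictures are saved under pics/ and viewed, and the job is handed in when it is done.

Besides the shell and the picture viewer there is one more tool, called after ">>>" as name(argument=value, ...) on one line, values as JSON. send_rows: Moves the arm, as the interface text tells. Its arguments: {"type":"object","properties":{"series":{"type":"array","items":{"type":"object","properties":{"grip":{"type":"number"},"dx":{"type":"number"},"dy":{"type":"number"},"dz":{"type":"number"},"turn":{"type":"number"}}}},"force":{"type":"number"}},"required":["series"]}

```bash
ls; mkdir -p pics
cat > h.py <<'E'
import numpy as np, cv2
from plant import get_state, snapshot, finish_job, regions_of
def f(p): return 240/np.tan(np.radians(p["fov_y"]/2))
def proj(p,X):
    c=p["R"]@np.asarray(X,float)+p["t"]; return np.array([p["cx"]+f(p)*c[0]/c[2],p["cy"]+f(p)*c[1]/c[2]])
def ray(p,u,v):
    d=np.array([(u-p["cx"])/f(p),(v-p["cy"])/f(p),1.]); R=np.asarray(p["R"]); return -R.T@p["t"], R.T@d
def atz(p,u,v,z):
    o,d=ray(p,u,v); return o+d*(z-o[2])/d[2]
def cloud(p):
    v,u=np.mgrid[:480,:640]; z=p["depth"]; X=np.stack([(u-p["cx"])/f(p)*z,(v-p["cy"])/f(p)*z,z],-1)
    return (X-np.asarray(p["t"]))@np.asarray(p["R"])
def save(p,n): cv2.imwrite(f"pics/{n}.png",p["img"][:,:,::-1])
E
python3 - <<'E'
from h import *
s=get_state(); print({k:np.round(v,3) for k,v in s.items()})
for n in ["scene","top","wrist"]:
    p=snapshot(n); save(p,n+"0"); print(n,p["fov_y"],p["cx"],p["cy"],np.round(p["R"],3),p["t"])
    if n!="wrist":
      for t in ["tray","clip_center","comb_handle","dish_mid","cedar_ball_center","watch_box"]:
        for r in regions_of(p,t): print(t,round(r["score"],2),r["extent"],r["pixels"].sum())
E
```

```text
pics
{'clock': np.float64(0.0), 'q': array([ 1.355,  0.69 , -0.194,  1.566,  0.157,  0.903, -0.215]), 'qd': array([-0.   ,  0.   , -0.001, -0.001,  0.001, -0.001,  0.   ]), 'joint_torque': array([-1.0000e-03, -5.2758e+01, -1.2670e+00, -1.5343e+01, -5.3000e-02,
        6.0000e-03,  0.0000e+00]), 'tool_pos': array([ 0.154, -0.605,  0.238]), 'eef_rot': array([ 0.992,  0.125, -0.   , -0.001]), 'contact_force': array([-0.088, -0.193,  0.743]), 'moment': array([-0.014,  0.018, -0.011]), 'opening': np.float64(1.0)}
scene 55.87865019212908 316.1338814554018 237.0274288464742 [[-0.311  0.95   0.005]
 [ 0.756  0.251 -0.604]
 [-0.575 -0.185 -0.797]] [ 0.20494086 -0.35385215  1.31466072]
tray 0.61 [218.3, 214.9, 345.0, 342.8] 7044
clip_center 0.77 [289.1, 244.5, 312.0, 271.0] 385
comb_handle 0.91 [258.7, 155.7, 327.3, 204.6] 912
comb_handle 0.66 [363.0, 246.8, 433.0, 277.4] 703
dish_mid 0.81 [326.4, 315.0, 377.1, 364.0] 1724
dish_mid 0.54 [288.1, 248.2, 312.4, 270.6] 371
cedar_ball_center 0.53 [344.2, 330.7, 361.7, 348.8] 315
watch_box 0.93 [145.8, 162.5, 215.9, 223.7] 2826
watch_box 0.64 [167.0
[... 219 characters left out ...]
15.0, 382.8, 277.9] 8697
clip_center 0.82 [307.0, 218.0, 326.5, 249.6] 509
clip_center 0.58 [340.4, 166.8, 373.8, 207.6] 1038
clip_center 0.53 [312.4, 202.9, 341.1, 264.3] 376
comb_handle 0.87 [157.3, 267.7, 251.2, 281.8] 1098
comb_handle 0.79 [312.5, 203.2, 340.5, 263.8] 429
comb_handle 0.65 [342.2, 311.4, 409.8, 439.4] 2550
dish_mid 0.62 [201.5, 125.7, 261.9, 179.3] 2229
cedar_ball_center 0.85 [224.1, 140.4, 246.9, 160.8] 383
watch_box 0.61 [470.0, 247.7, 553.3, 319.2] 5087
watch_box 0.57 [388.8, 147.4, 473.2, 237.8] 4573
wrist 59.46828897454725 320.8066721498264 235.1784462674034 [[ 0.246 -0.969  0.001]
 [-0.936 -0.237  0.261]
 [-0.252 -0.065 -0.965]] [-0.62446212 -0.03609311  0.38814933]
```

Run:
```python
import cv2
a=cv2.imread("pics/top0.png")[90:300,190:480]; cv2.imwrite("pics/topc.png",cv2.resize(a,None,fx=2.75,fy=2.75,interpolation=cv2.INTER_CUBIC))
```

```text
(no output)
```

View pics/top0.png

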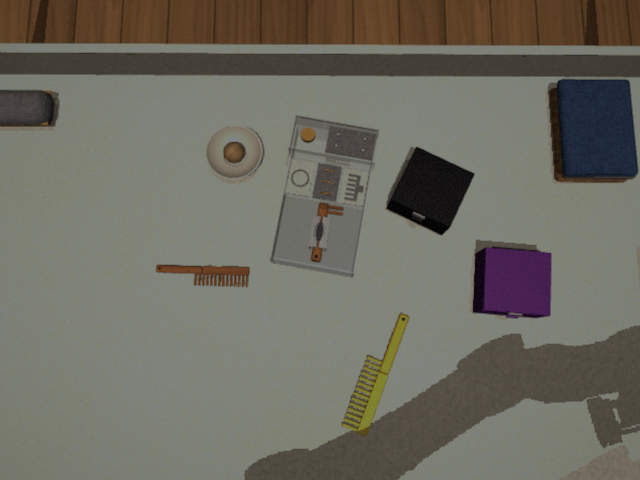

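View pics/topc.png

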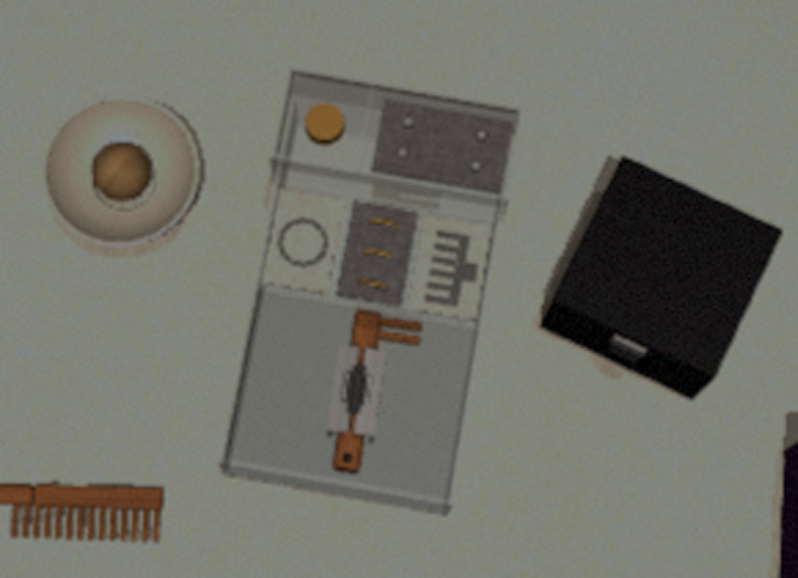

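View pics/scene0.png

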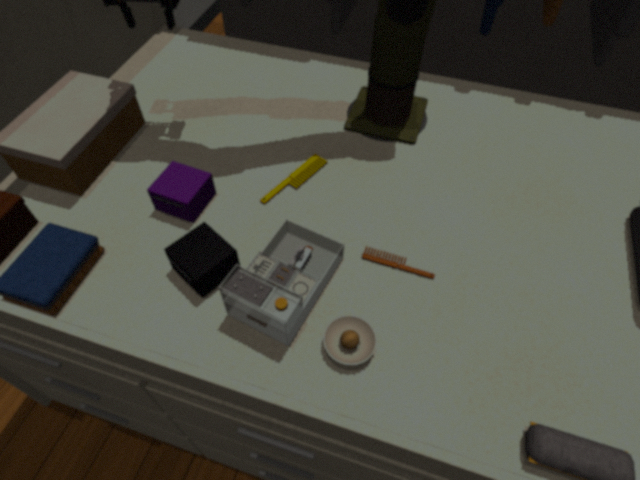

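Top view: tray about x 270–380, y 115–278. The clip is at about (318,233) on the comb, and the clip-picture insert is the right one, at about (354,187). The black box is right of the tray and the dish left. Next, a rough position, then a closer look with the wrist camera.

Run:
```python
from h import *
p=snapshot("top"); c=cloud(p)
for u,v,z,n in [(272,260,.053,'FL rim'),(352.5,275,.053,'FR rim'),(296.5,116.5,.108,'BL top'),(378,130.5,.108,'BR top'),(320,232,.036,'clip'),(317,257,.008,'butt'),(354,187,.059,'slot pic')]:
    print(n,np.round(atz(p,u,v,z),4), 'depthpt',np.round(c[int(v),int(u)],4))
s=get_state()
from scipy.spatial.transform import Rotation as R
print(np.round(R.from_quat(s["eef_rot"]).as_matrix(),3))
w=snapshot("wrist"); T=R.from_quat(s["eef_rot"]).as_matrix(); cam=-w["R"].T@w["t"]; print("cam in tool",T.T@(cam-s["tool_pos"]),"\n",np.asarray(w["R"])@T)
```

```text
FL rim [0.5209 0.0156 0.053 ] depthpt [0.5237 0.017  0.034 ]
FR rim [ 0.4956 -0.1199  0.053 ] depthpt [ 0.4989 -0.1207  0.0261]
BL top [ 0.7549 -0.0255  0.108 ] depthpt [ 0.7548 -0.0248  0.1105]
BR top [ 0.7307 -0.1613  0.108 ] depthpt [ 0.7327 -0.1616  0.1049]
clip [ 0.5724 -0.0654  0.036 ] depthpt [ 0.5716 -0.0654  0.0399]
butt [ 0.5329 -0.0604  0.008 ] depthpt [ 0.5326 -0.0604  0.0104]
slot pic [ 0.6467 -0.1236  0.059 ] depthpt [ 0.6464 -0.1235  0.0602]
[[ 0.969  0.247  0.   ]
 [ 0.247 -0.969 -0.   ]
 [ 0.     0.    -1.   ]]
cam in tool [ 0.06546982 -0.00067995 -0.14571723] 
 [[-1.22602301e-03  9.99999158e-01 -4.24197499e-04]
 [-9.65453032e-01 -1.29420352e-03 -2.60573920e-01]
 [-2.60574250e-01  9.00731406e-05  9.65453806e-01]]
```

View pics/wrist0.png

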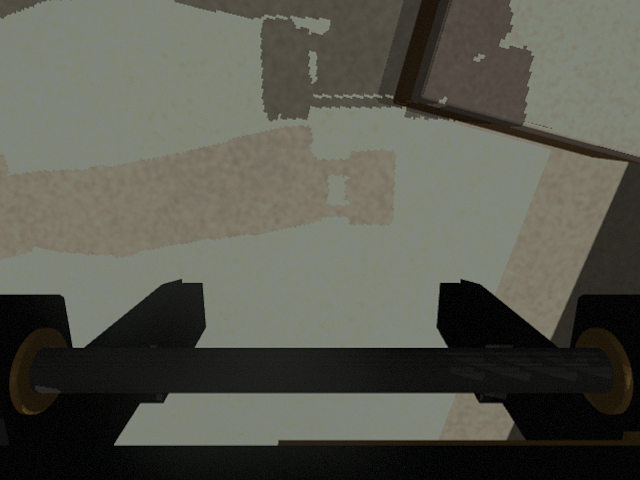

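>>> send_rows(series=[{"dx": 12,"dy": -10,"dz": -4,"grip": 1},{"dx": 26,"dy": -22,"dz": -4},{"dx": 26,"dy": -22,"dz": -4},{"dx": 26,"dy": -22,"dz": -4},{"dx": 26,"dy": -22,"dz": -4},{"dx": 26,"dy": -22,"dz": -4},{"dx": 26,"dy": -22,"dz": -4},{"dx": 26,"dy": -22,"dz": -4},{"dx": 26,"dy": -22,"dz": -4},{"dx": 26,"dy": -22,"dz": -4},{"dx": 26,"dy": -22,"dz": -4},{"dx": 26,"dy": -22},{"dx": 26,"dy": -22},{"dx": 26,"dy": -22},{"dx": 26,"dy": -22},{"dx": 26,"dy": -22},{"dx": 26,"dy": -22},{"dx": 26,"dy": -22},{"dx": 26,"dy": -22},{"dx": 18,"dy": -16}])

```text
schema error: expected keys grip, dx, dy, dz, turn
```

>>> send_rows(series=[{"turn": 0.14},{"turn": 0.14},{"turn": 0.14},{"turn": 0.0,"grip": 0.6},{"turn": 0},{"turn": 0}])

```text
schema error: expected keys grip, dx, dy, dz, turn
```

Run:
```python
from h import *
s=get_state();print(s["clock"],s["tool_pos"],s["eef_rot"],s["q"],s["contact_force"])
p=snapshot("wrist"); save(p,"w1")
np.savez("w1.npz",**{k:v for k,v in p.items()})
for t in ["clip_center","comb_handle","clip_place","tray"]:
  for r in regions_of(p,t): print(t,round(r["score"],2),r["extent"],r["pixels"].sum())
```

```text
0.85 [ 0.1545575  -0.60559947  0.23875388] [9.92210568e-01 1.24572016e-01 2.62930977e-05 3.16023126e-05] [ 1.35478563  0.68907519 -0.19461965  1.56531806  0.15726743  0.90250854
 -0.21513732] [-0.12290127 -0.71314467 -0.21318369]
```

View pics/w1.png

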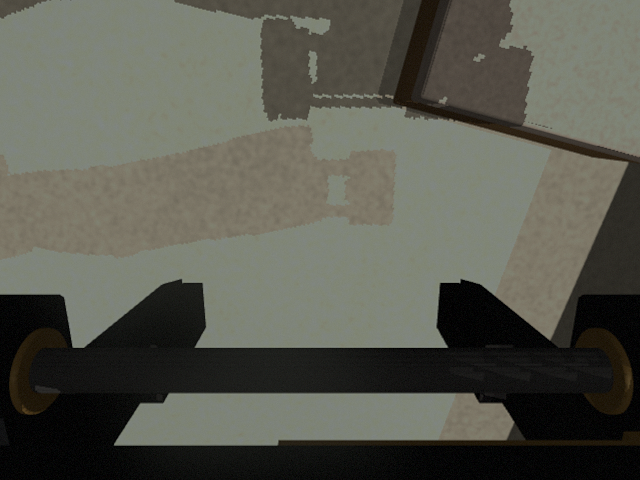

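The rows were refused because every row needs all five keys, so the arm hasn't moved and the picture is the same as the first. I'll resend with full rows.

>>> send_rows(series=[{"dx": 12,"dy": -10,"dz": -4,"turn": 0,"grip": 1},{"dx": 26,"dy": -22,"dz": -4,"turn": 0,"grip": 1},{"dx": 26,"dy": -22,"dz": -4,"turn": 0,"grip": 1},{"dx": 26,"dy": -22,"dz": -4,"turn": 0,"grip": 1},{"dx": 26,"dy": -22,"dz": -4,"turn": 0,"grip": 1},{"dx": 26,"dy": -22,"dz": -4,"turn": 0,"grip": 1},{"dx": 26,"dy": -22,"dz": -4,"turn": 0,"grip": 1},{"dx": 26,"dy": -22,"dz": -4,"turn": 0,"grip": 1},{"dx": 26,"dy": -22,"dz": -4,"turn": 0,"grip": 1},{"dx": 26,"dy": -22,"dz": -4,"turn": 0,"grip": 1},{"dx": 26,"dy": -22,"dz": -4,"turn": 0,"grip": 1},{"dx": 26,"dy": -22,"dz": 0,"turn": 0,"grip": 1},{"dx": 26,"dy": -22,"dz": 0,"turn": 0,"grip": 1},{"dx": 26,"dy": -22,"dz": 0,"turn": 0,"grip": 1},{"dx": 26,"dy": -22,"dz": 0,"turn": 0,"grip": 1},{"dx": 26,"dy": -22,"dz": 0,"turn": 0,"grip": 1},{"dx": 26,"dy": -22,"dz": 0,"turn": 0,"grip": 1},{"dx": 26,"dy": -22,"dz": 0,"turn": 0,"grip": 1},{"dx": 26,"dy": -22,"dz": 0,"turn": 0,"grip": 1},{"dx": 18,"dy": -16,"dz": 0,"turn": 0,"grip": 1}])

```text
clock: 3.1
tool_pos: [0.5335, -0.0697, 0.2832]
eef_rot: [0.992, 0.126, 0.001, -0.001]
contact_force: [-0.3, -0.5, 0.4]
opening: 0.997
```

>>> send_rows(series=[{"dx": 0,"dy": 0,"dz": 0,"turn": 0.14,"grip": 0.6},{"dx": 0,"dy": 0,"dz": 0,"turn": 0.14,"grip": 0.6},{"dx": 0,"dy": 0,"dz": 0,"turn": 0.14,"grip": 0.6},{"dx": 0,"dy": 0,"dz": 0,"turn": 0,"grip": 0.6},{"dx": 0,"dy": 0,"dz": 0,"turn": 0,"grip": 0.6},{"dx": 0,"dy": 0,"dz": 0,"turn": 0,"grip": 0.6}])

```text
clock: 3.7
tool_pos: [0.5325, -0.0732, 0.2829]
eef_rot: [0.996, -0.084, 0.0, -0.0]
contact_force: [0.0, -0.7, -0.1]
opening: 0.6
```

Run:
```python
from h import *
s=get_state();print(s["clock"],s["tool_pos"],s["eef_rot"],s["q"],s["contact_force"])
p=snapshot("wrist"); save(p,"w2")
np.savez("w2.npz",**{k:v for k,v in p.items()})
for t in ["clip_center","comb_handle"]:
  for r in regions_of(p,t): print(t,round(r["score"],2),r["extent"],r["pixels"].sum())
```

```text
3.7 [ 0.53254427 -0.07317174  0.28287696] [ 9.96497306e-01 -8.36247472e-02  5.78465305e-05 -1.30259756e-04] [ 0.09611669  0.51466998 -0.07168652  1.77806748  0.04659308  0.8503661
 -1.73529636] [ 0.04551219 -0.72069752 -0.05156547]
clip_center 0.88 [285.7, 124.4, 321.1, 183.4] 1801
comb_handle 0.77 [387.6, 260.1, 473.0, 431.1] 2120
comb_handle 0.76 [293.5, 100.8, 344.5, 204.6] 1017
comb_handle 0.76 [48.8, 226.3, 207.0, 271.7] 3733
```

View pics/w2.png

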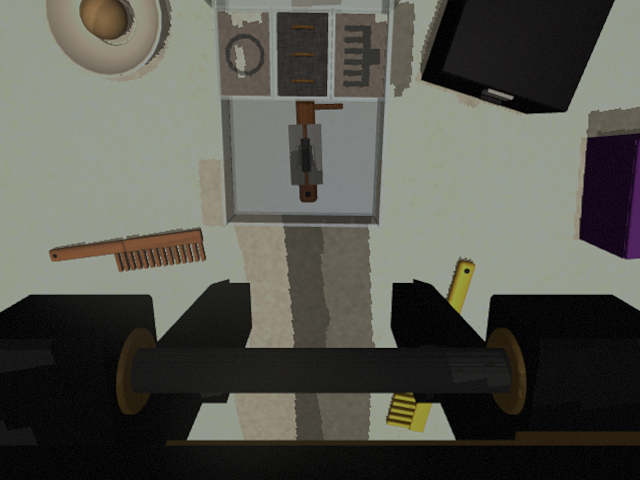

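Wrist view: the bay spans x 225–382, y 98–222. The clip is at about (305,155), the comb butt at (308,200), and the clip-picture slot is the right insert at about (360,53). Next I'll measure accurately.

Run:
```python
from h import *
p=dict(np.load("w2.npz"))
a=p["img"][:240,200:420,::-1]; cv2.imwrite("pics/w2c.png",cv2.resize(a,None,fx=2.5,fy=2.5,interpolation=cv2.INTER_CUBIC))
c=cloud(p)
sub=c[110:195,270:340].reshape(-1,3)
m=(sub[:,2]>.037)&(sub[:,2]<.06); r=sub[m]; print("roof n",m.sum(),r.mean(0),r.min(0),r.max(0))
rect=cv2.minAreaRect((r[:,:2]*1000).astype(np.float32)); print(rect)
```

```text
roof n 471 [ 0.57040267 -0.06472687  0.04047522] [ 0.54418726 -0.0736494   0.03700646] [ 0.59655592 -0.05564647  0.04579762]
((570.7844848632812, -64.65765380859375), (17.05332374572754, 52.18981170654297), 86.24566650390625)
```

View pics/w2c.png

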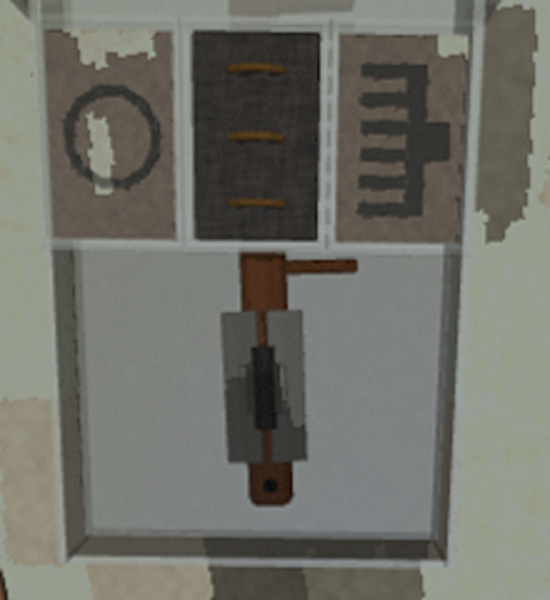

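Run:
```python
from h import *
p=dict(np.load("w2.npz"))
def P(u,v,z): return atz(p,200+u/2.5,v/2.5,z)*1000
C=[P(222,313,.036),P(302,311,.036),P(306,460,.036),P(229,463,.036)]
print("clip",np.round(C,1)); C=np.array(C); print(C.mean(0), [np.linalg.norm(C[i]-C[(i+1)%4]) for i in range(4)])
d=(C[0]+C[1]-C[2]-C[3])[:2]; print("clip yaw",np.degrees(np.arctan2(d[1],d[0])))
FL,FR=P(68,560,.053),P(446,562,.053); print("F",FL,FR,np.linalg.norm(FL-FR))
d=FL-FR; print("yaw",np.degrees(np.arctan2(-d[0],d[1])))
EL,ER=P(50,246,.057),P(463,246,.057); print("edge",EL,ER,np.linalg.norm(EL-ER)); d=EL-ER; print("yaw",np.degrees(np.arctan2(-d[0],d[1])))
print("edge-front dist", np.linalg.norm((EL+ER-FL-FR)/2))
S=np.array([P(336,33,.059),P(468,38,.059),P(463,243,.059),P(336,242,.059)]); print("slot",S,S.mean(0),[np.linalg.norm(S[i]-S[(i+1)%4]) for i in range(4)])
print("butt",P(270,503,.008), "mid edge",P(264,255,.008))
s=np.array([0.996497306,-8.36247472e-02]); print("tool yaw",np.degrees(2*np.arctan2(s[1],s[0])))
```

```text
clip [[599.  -55.   36. ]
 [594.8 -83.7  36. ]
 [541.3 -76.1  36. ]
 [545.1 -47.4  36. ]]
[570.06107675 -65.56288007  36.        ] [np.float64(28.932754691396166), np.float64(54.01713163695646), np.float64(28.898734903113652), np.float64(54.44564029506244)]
clip yaw -8.054512848946855
F [522.09741456  15.97905004  53.        ] [ 498.00491797 -120.92183786   53.        ] 139.00468156942057
yaw -9.980993167724069
edge [630.05519771  -3.57685355  57.        ] [ 606.70885236 -140.70393156   57.        ] 139.10027808308533
yaw -9.662153268791267
edge-front dist 110.17460900983215
slot [[ 677.66299181 -108.77534871   59.        ]
 [ 669.16159965 -150.10225467   59.        ]
 [ 607.6055954  -140.52103792   59.        ]
 [ 615.05615539  -98.65652763   59.        ]] [ 642.37158556 -124.51379223   59.        ] [np.float64(42.19226025221025), np.float64(62.29720197254111), np.float64(42.522324323652285), np.float64(63.41929127610714)]
butt [522.57672069 -58.21319917   8.        ] mid edge [617.50381945 -72.82441336   8.        ]
tool yaw -9.593894331202476
```

>>> send_rows(series=[{"dx": 9,"dy": -3.5,"dz": 20,"turn": -0.02,"grip": 0.6},{"dx": 9,"dy": -3.5,"dz": 35,"turn": 0,"grip": 0.6},{"dx": 9,"dy": -3.5,"dz": 35,"turn": 0,"grip": 0.6},{"dx": 9,"dy": -3.5,"dz": 35,"turn": 0,"grip": 0.6},{"dx": 0,"dy": 0,"dz": 35,"turn": 0,"grip": 0.6},{"dx": 0,"dy": 0,"dz": 23,"turn": 0,"grip": 0.6},{"dx": 0,"dy": 0,"dz": 0,"turn": 0,"grip": 0.6},{"dx": 0,"dy": 0,"dz": 0,"turn": 0,"grip": 0.6}])

```text
clock: 4.65
tool_pos: [0.5707, -0.0655, 0.1]
eef_rot: [0.997, -0.075, 0.0, -0.0]
contact_force: [-0.6, -1.1, 0.3]
opening: 0.597
```

Run:
```python
from h import *
s=get_state();print(s["clock"],s["tool_pos"],s["eef_rot"],s["contact_force"])
p=snapshot("wrist"); save(p,"w3"); np.savez("w3.npz",**p)
c=cloud(p); m=(c[...,2]>.035)&(c[...,2]<.05)&(abs(c[...,0]-.57)<.04)&(abs(c[...,1]+.065)<.03); r=c[m]
print(m.sum(),r.mean(0),cv2.minAreaRect((r[:,:2]*1000).astype(np.float32)))
```

```text
4.65 [ 0.57068521 -0.06547353  0.09998741] [ 9.97186757e-01 -7.49571301e-02  8.58783387e-06 -1.52279790e-05] [-0.59730152 -1.0610377   0.27243436]
3008 [ 0.57186656 -0.06500937  0.0379986 ] ((570.5465087890625, -64.82637023925781), (29.433279037475586, 55.11310958862305), 82.58001708984375)
```

View pics/w3.png

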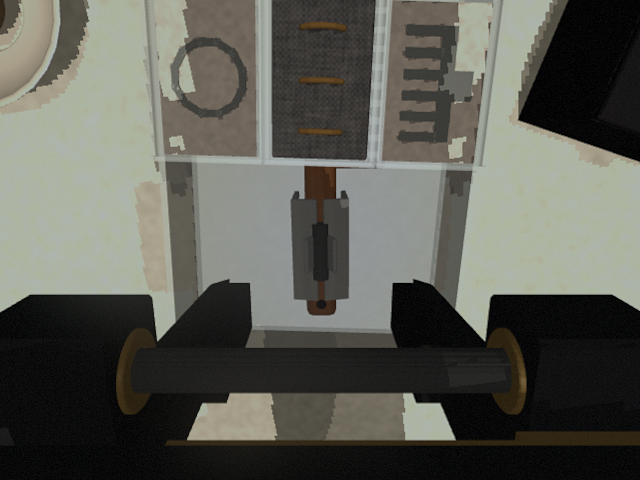

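Clip at about (320,250), centred between the jaws (250 and 391). I'll go down and grip.

>>> send_rows(series=[{"dx": 0,"dy": 0,"dz": 25,"turn": 0,"grip": 0.6},{"dx": 0,"dy": 0,"dz": 25,"turn": 0,"grip": 0.6},{"dx": 0,"dy": 0,"dz": 17,"turn": 0,"grip": 0.6},{"dx": 0,"dy": 0,"dz": 10,"turn": 0,"grip": 0.6},{"dx": 0,"dy": 0,"dz": 5,"turn": 0,"grip": 0.6},{"dx": 0,"dy": 0,"dz": 0,"turn": 0,"grip": 0.6},{"dx": 0,"dy": 0,"dz": 0,"turn": 0,"grip": 0.25},{"dx": 0,"dy": 0,"dz": 0,"turn": 0,"grip": 0.25},{"dx": 0,"dy": 0,"dz": 0,"turn": 0,"grip": 0.25},{"dx": 0,"dy": 0,"dz": 0,"turn": 0,"grip": 0.25},{"dx": 0,"dy": 0,"dz": 0,"turn": 0,"grip": 0.25},{"dx": 0,"dy": 0,"dz": 0,"turn": 0,"grip": 0.25}], force=12)

```text
clock: 5.9
tool_pos: [0.5709, -0.0654, 0.0183]
eef_rot: [0.997, -0.075, 0.0, 0.0]
contact_force: [-1.1, 0.3, 4.9]
opening: 0.34
```

Run:
```python
from h import *
p=dict(np.load("w3.npz"))
S=np.array([atz(p,u,v,.069)*1000 for u,v in [(381,163),(481,164),(262,161),(161,158)]]); print(S)
a=p["img"][:180,140:520,::-1]; cv2.imwrite("pics/w3c.png",cv2.resize(a,None,fx=2.1,fy=2.1,interpolation=cv2.INTER_CUBIC))
```

```text
[[ 615.18013694  -97.38927837   69.        ]
 [ 608.48756366 -138.53269788   69.        ]
 [ 623.45858601  -48.57176109   69.        ]
 [ 630.98642894   -7.3777372    69.        ]]
```

View pics/w3c.png

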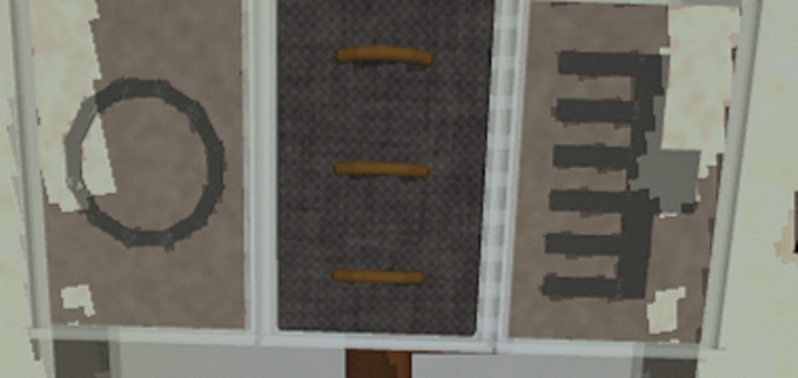

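Run:
```python
from h import *
p=dict(np.load("w3.npz"))
S=np.array([atz(p,140+u/2.1,v/2.1,.059)*1000 for u,v in [(508,337),(709,343),(742,5),(526,2)]]); print(S.round(1),S.mean(0),[np.linalg.norm(S[i]-S[(i+1)%4]).round(1) for i in range(4)])
print(atz(p,140+(670)/2.1,180/2.1,.059)*1000)
B=np.array([atz(p,140+u/2.1,v/2.1,.059)*1000 for u,v in [(42,325),(246,328)]]); print(B)
```

```text
[[ 615.1  -99.2   59. ]
 [ 607.5 -140.7   59. ]
 [ 670.6 -150.4   59. ]
 [ 677.3 -109.7   59. ]] [ 642.59952208 -124.98570989   59.        ] [np.float64(42.2), np.float64(63.8), np.float64(41.2), np.float64(63.1)]
[ 641.04369205 -134.72401922   59.        ]
[[632.16918762  -3.46596353  59.        ]
 [625.15612142 -45.36220339  59.        ]]
```

>>> send_rows(series=[{"dx": 0,"dy": 0,"dz": -3,"turn": 0,"grip": 0.25},{"dx": 0,"dy": 0,"dz": -8,"turn": 0,"grip": 0.25},{"dx": 0,"dy": 0,"dz": -18,"turn": 0,"grip": 0.25},{"dx": 0,"dy": 0,"dz": -25,"turn": 0,"grip": 0.25},{"dx": 0,"dy": 0,"dz": -25,"turn": 0,"grip": 0.25},{"dx": 0,"dy": 0,"dz": -20,"turn": 0,"grip": 0.25},{"dx": 0,"dy": 0,"dz": 0,"turn": 0,"grip": 0.25}])

```text
clock: 6.6
tool_pos: [0.5723, -0.0656, 0.1195]
eef_rot: [0.997, -0.075, 0.003, 0.0]
contact_force: [-0.2, 0.2, 1.1]
opening: 0.339
```

>>> send_rows(series=[{"dx": 8,"dy": 4.5,"dz": 0,"turn": 0.02,"grip": 0.25},{"dx": 16,"dy": 10,"dz": 0,"turn": 0,"grip": 0.25},{"dx": 16,"dy": 10,"dz": 0,"turn": 0,"grip": 0.25},{"dx": 16,"dy": 10,"dz": 0,"turn": 0,"grip": 0.25},{"dx": 14,"dy": 8,"dz": 0,"turn": 0,"grip": 0.25},{"dx": 9,"dy": 5,"dz": 0,"turn": 0,"grip": 0.25},{"dx": 0,"dy": 0,"dz": 0,"turn": 0,"grip": 0.25},{"dx": 0,"dy": 0,"dz": 0,"turn": 0,"grip": 0.25}])

```text
clock: 7.4
tool_pos: [0.6395, -0.1253, 0.1153]
eef_rot: [0.996, -0.085, -0.001, -0.0]
contact_force: [0.5, -0.1, -0.5]
opening: 0.336
```

Run:
```python
from h import *
s=get_state();print(s["clock"],s["tool_pos"],s["eef_rot"],s["contact_force"])
p=snapshot("wrist"); save(p,"w4"); np.savez("w4.npz",**p)
```

```text
7.4 [ 0.63953722 -0.12530224  0.11534511] [ 9.96354163e-01 -8.53046773e-02 -1.21567419e-03 -1.22639647e-04] [ 0.50437952 -0.05927835 -0.54314079]
```

View pics/w4.png

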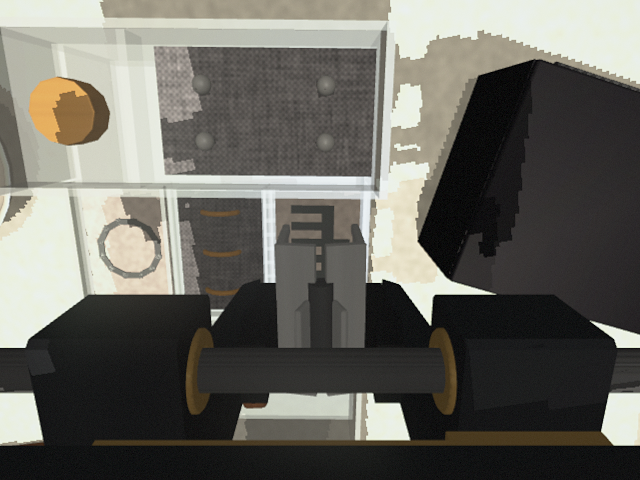

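The clip is held at about (320,310) over its slot, whose walls are at about x 268 and 372. I'll correct by 3 mm and lower.

>>> send_rows(series=[{"dx": 2.5,"dy": -0.5,"dz": 0,"turn": 0,"grip": 0.25},{"dx": 0,"dy": 0,"dz": 8,"turn": 0,"grip": 0.25},{"dx": 0,"dy": 0,"dz": 9,"turn": 0,"grip": 0.25},{"dx": 0,"dy": 0,"dz": 6,"turn": 0,"grip": 0.25},{"dx": 0,"dy": 0,"dz": 0,"turn": 0,"grip": 0.25},{"dx": 0,"dy": 0,"dz": 0,"turn": 0,"grip": 0.25}])

```text
clock: 8.05
tool_pos: [0.6428, -0.1253, 0.0934]
eef_rot: [0.996, -0.085, -0.0, 0.0]
contact_force: [-0.9, 0.9, -0.0]
opening: 0.338
```

Run:
```python
from h import *
s=get_state();print(s["clock"],s["tool_pos"],s["eef_rot"],s["contact_force"])
p=snapshot("wrist"); save(p,"w5"); np.savez("w5.npz",**p)
p=snapshot("top"); save(p,"t5"); a=p["img"][100:280,250:410,::-1]; cv2.imwrite("pics/t5c.png",cv2.resize(a,None,fx=3.3,fy=3.3,interpolation=cv2.INTER_CUBIC))
```

```text
8.05 [ 0.64275368 -0.12527535  0.0933705 ] [ 9.96381397e-01 -8.49943126e-02 -2.80516643e-04  2.55337834e-05] [-0.89885475  0.87959511 -0.0057282 ]
```

View pics/w5.png

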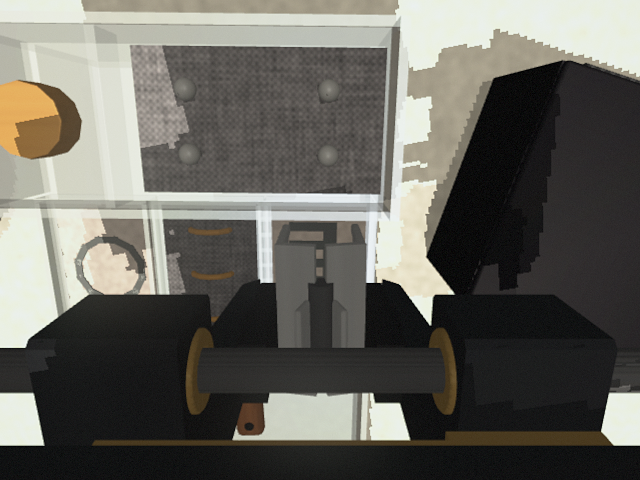

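View pics/t5c.png

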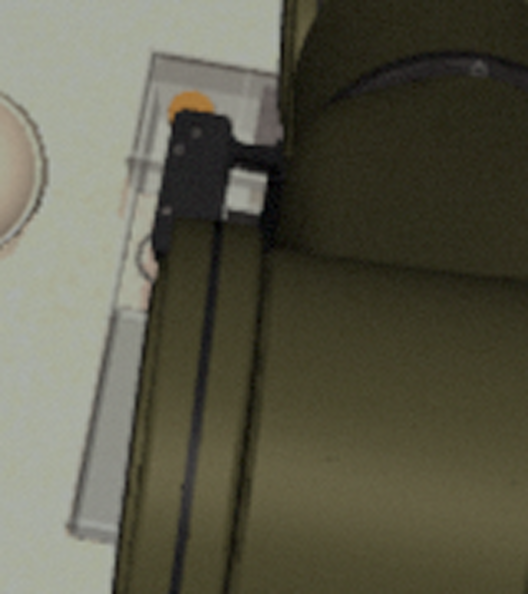

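The clip is central between the slot walls (about 268 and 372). I'll lower slowly and check contact.

>>> send_rows(series=[{"dx": 0,"dy": 0,"dz": 5,"turn": 0,"grip": 0.25},{"dx": 0,"dy": 0,"dz": 5,"turn": 0,"grip": 0.25},{"dx": 0,"dy": 0,"dz": 4,"turn": 0,"grip": 0.25},{"dx": 0,"dy": 0,"dz": 2,"turn": 0,"grip": 0.25},{"dx": 0,"dy": 0,"dz": 1,"turn": 0,"grip": 0.25},{"dx": 0,"dy": 0,"dz": 1,"turn": 0,"grip": 0.25},{"dx": 0,"dy": 0,"dz": 0.5,"turn": 0,"grip": 0.25},{"dx": 0,"dy": 0,"dz": 0,"turn": 0,"grip": 0.25},{"dx": 0,"dy": 0,"dz": 0,"turn": 0,"grip": 0.25}])

```text
clock: 9.05
tool_pos: [0.643, -0.1253, 0.0754]
eef_rot: [0.996, -0.085, 0.0, 0.0]
contact_force: [-0.7, 0.2, 1.1]
opening: 0.335
```

>>> send_rows(series=[{"dx": 0,"dy": 0,"dz": 0.7,"turn": 0,"grip": 0.25},{"dx": 0,"dy": 0,"dz": 0.7,"turn": 0,"grip": 0.25},{"dx": 0,"dy": 0,"dz": 0,"turn": 0,"grip": 0.25}])

```text
clock: 9.35
tool_pos: [0.6431, -0.1254, 0.0744]
eef_rot: [0.996, -0.085, 0.0, 0.0]
contact_force: [-1.0, 0.9, 3.7]
opening: 0.339
```

Contact with the slot floor at the expected height. Now release and retreat.

>>> send_rows(series=[{"dx": 0,"dy": 0,"dz": 0,"turn": 0,"grip": 0.4},{"dx": 0,"dy": 0,"dz": 0,"turn": 0,"grip": 0.46},{"dx": 0,"dy": 0,"dz": 0,"turn": 0,"grip": 0.5},{"dx": 0,"dy": 0,"dz": -6,"turn": 0,"grip": 0.5},{"dx": 0,"dy": 0,"dz": -15,"turn": 0,"grip": 0.5},{"dx": 0,"dy": 0,"dz": -25,"turn": 0,"grip": 0.5},{"dx": 0,"dy": 0,"dz": -30,"turn": 0,"grip": 0.5},{"dx": -30,"dy": -10,"dz": -10,"turn": 0,"grip": 0.5},{"dx": -40,"dy": -20,"dz": 0,"turn": 0,"grip": 0.5},{"dx": -40,"dy": -20,"dz": 0,"turn": 0,"grip": 0.5},{"dx": 0,"dy": 0,"dz": 0,"turn": 0,"grip": 0.5},{"dx": 0,"dy": 0,"dz": 0,"turn": 0,"grip": 0.5}])

```text
clock: 10.55
tool_pos: [0.5431, -0.0568, 0.1612]
eef_rot: [0.996, -0.084, 0.001, -0.0]
contact_force: [1.3, -0.2, -0.3]
opening: 0.501
```

Run:
```python
from h import *
s=get_state();print(s["clock"],s["tool_pos"],s["eef_rot"],s["contact_force"])
p=snapshot("wrist"); save(p,"w6"); np.savez("w6.npz",**p)
for t in ["clip_center","comb_handle"]:
  for r in regions_of(p,t): print(t,round(r["score"],2),r["extent"],r["pixels"].sum())
```

```text
10.55 [ 0.54312143 -0.05678373  0.1611709 ] [ 9.96447199e-01 -8.42162257e-02  7.78736062e-04 -3.05634810e-05] [ 1.29026857 -0.2043737  -0.25967895]
clip_center 0.62 [384.6, 0.0, 462.4, 87.2] 6173
comb_handle 0.88 [1.2, 276.5, 188.8, 319.3] 2111
comb_handle 0.78 [311.0, 105.0, 378.1, 246.5] 3775
```

View pics/w6.png

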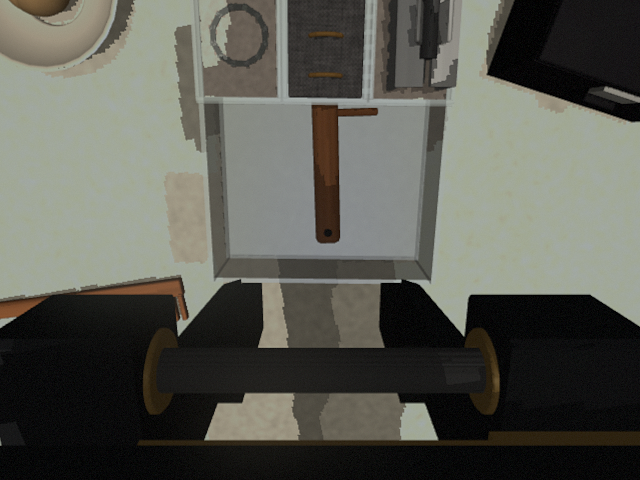

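The clip stands in its slot at about (425,40). The comb's bar runs from the butt at (328,242) to the tier edge at (325,105). Next, the comb pose.

Run:
```python
from h import *
p=dict(np.load("w6.npz"))
P=lambda u,v,z=.013:atz(p,u,v,z)*1000
for n,u,v,z in [("butt",328,242.5,.013),("upL",312,110,.013),("upR",337.5,112,.013),("loL",316.5,230,.013),("loR",340,230,.013),("frontwall in",325,260,.003),("rim F",325,281,.053)]: print(n,P(u,v,z).round(1))
c=cloud(p); print(c[150:235:20,326].round(4), c[200,260].round(4))
a=P(324.7,111);b=P(328.2,230); print(np.degrees(np.arctan2(*(a-b)[1::-1])))
```

```text
butt [523.4 -58.6  13. ]
upL [616.4 -63.2  13. ]
upR [612.2 -79.9  13. ]
loL [534.  -51.9  13. ]
loR [531.1 -68.7  13. ]
frontwall in [507.2 -53.7   3. ]
rim F [509.6 -53.6  53. ]
[[ 0.5888 -0.0681  0.0127]
 [ 0.5753 -0.0658  0.0124]
 [ 0.5614 -0.0635  0.0122]
 [ 0.5473 -0.0611  0.0126]
 [ 0.5327 -0.0587  0.0124]] [ 0.5608 -0.0145  0.0026]
-7.8376738334540805
```

>>> send_rows(series=[{"dx": 7,"dy": 2.2,"dz": 15,"turn": -0.02,"grip": 0.4},{"dx": 7,"dy": 2.2,"dz": 30,"turn": 0,"grip": 0.4},{"dx": 0,"dy": 0,"dz": 30,"turn": 0,"grip": 0.4},{"dx": 0,"dy": 0,"dz": 25,"turn": 0,"grip": 0.4},{"dx": 0,"dy": 0,"dz": 20,"turn": 0,"grip": 0.4},{"dx": 0,"dy": 0,"dz": 10,"turn": 0,"grip": 0.4},{"dx": 0,"dy": 0,"dz": 0,"turn": 0,"grip": 0.4},{"dx": 0,"dy": 0,"dz": 0,"turn": 0,"grip": 0.4}])

```text
clock: 11.5
tool_pos: [0.557, -0.0644, 0.0303]
eef_rot: [0.997, -0.075, 0.001, 0.0]
contact_force: [-0.2, 0.1, 0.7]
opening: 0.399
```

Run:
```python
from h import *
s=get_state();print(s["clock"],s["tool_pos"],s["eef_rot"],s["contact_force"])
p=snapshot("wrist"); save(p,"w7"); np.savez("w7.npz",**p)
```

```text
11.5 [ 0.55696937 -0.06441711  0.03030565] [ 9.97161703e-01 -7.52867594e-02  6.55235919e-04  1.13375247e-04] [-0.15565175  0.13871086  0.66882588]
```

View pics/w7.png

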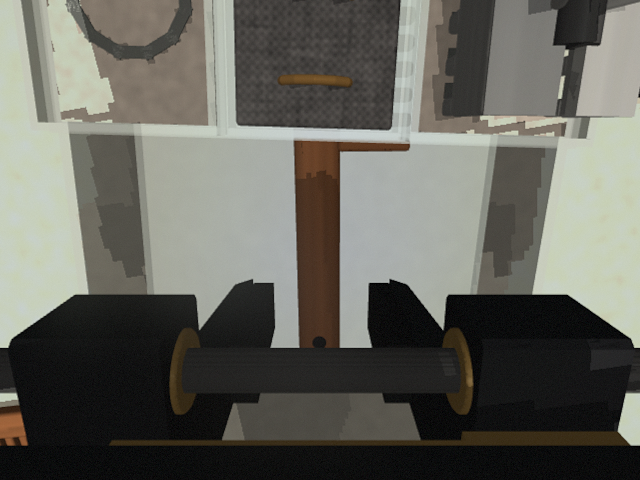

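The bar (299–341) is centred between the jaws. I'll go down and grip lightly so the comb can swing in the jaws.

>>> send_rows(series=[{"dx": 0,"dy": 0,"dz": 12,"turn": 0,"grip": 0.4},{"dx": 0,"dy": 0,"dz": 8,"turn": 0,"grip": 0.4},{"dx": 0,"dy": 0,"dz": 4,"turn": 0,"grip": 0.4},{"dx": 0,"dy": 0,"dz": 1,"turn": 0,"grip": 0.4},{"dx": 0,"dy": 0,"dz": 0,"turn": 0,"grip": 0.4},{"dx": 0,"dy": 0,"dz": 0,"turn": 0,"grip": 0.15},{"dx": 0,"dy": 0,"dz": 0,"turn": 0,"grip": 0.1},{"dx": 0,"dy": 0,"dz": 0,"turn": 0,"grip": 0.1},{"dx": 0,"dy": 0,"dz": 0,"turn": 0,"grip": 0.1},{"dx": 0,"dy": 0,"dz": 0,"turn": 0,"grip": 0.1}], force=6)

```text
clock: 12.55
tool_pos: [0.5563, -0.064, 0.0051]
eef_rot: [0.997, -0.075, 0.0, 0.0]
contact_force: [0.0, 0.3, 2.3]
opening: 0.201
```

>>> send_rows(series=[{"dx": 0,"dy": 0,"dz": -3,"turn": 0,"grip": 0.1},{"dx": 0,"dy": 0,"dz": -6,"turn": 0,"grip": 0.1},{"dx": 0,"dy": 0,"dz": -8,"turn": 0,"grip": 0.1},{"dx": 0,"dy": 0,"dz": -8,"turn": 0,"grip": 0.1},{"dx": 0,"dy": 0,"dz": -5,"turn": 0,"grip": 0.1},{"dx": 0,"dy": 0,"dz": 0,"turn": 0,"grip": 0.1}])

```text
clock: 13.15
tool_pos: [0.5568, -0.0641, 0.0359]
eef_rot: [0.997, -0.075, 0.001, 0.0]
contact_force: [0.2, 0.2, -0.9]
opening: 0.201
```

Run:
```python
from h import *
s=get_state();print(s["clock"],s["tool_pos"],s["contact_force"],s["moment"],s["opening"])
p=snapshot("wrist"); save(p,"w8"); np.savez("w8.npz",**p)
c=cloud(p)
for v in range(150,300,15): 
    row=c[v,300:345]; print(v,np.round(row[20],4))
```

```text
13.15 [ 0.55679127 -0.06407571  0.03586642] [ 0.17263632  0.23019521 -0.93020312] [0.05506273 0.04250592 0.00213224] 0.20139078662944757
150 [ 0.6121 -0.0721  0.0335]
165 [ 0.6072 -0.0713  0.0348]
180 [ 0.6023 -0.0705  0.0365]
195 [ 0.5971 -0.0698  0.0366]
210 [ 0.5922 -0.069   0.0382]
225 [ 0.5866 -0.0681  0.0372]
240 [ 0.5818 -0.0674  0.0394]
255 [ 0.5764 -0.0666  0.0396]
270 [ 0.5712 -0.0658  0.0406]
285 [ 0.5667 -0.0651  0.0435]
```

View pics/w8.png

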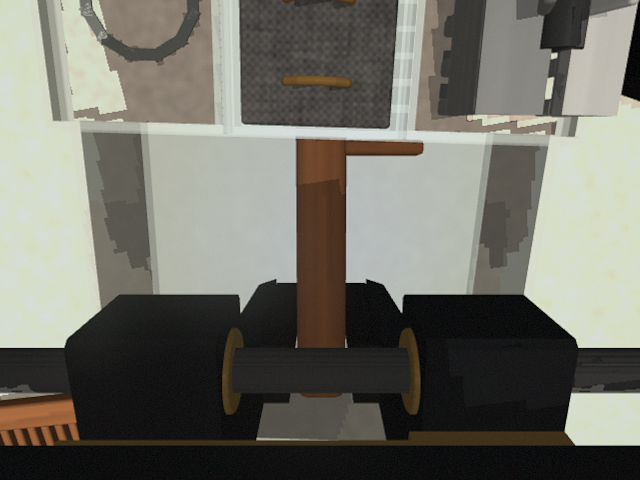

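The comb is pivoting as intended: slope about 10°, tip still on the bay floor, clear of the tier. I'll continue lifting and drawing it forward.

>>> send_rows(series=[{"dx": 0,"dy": 0,"dz": -5,"turn": 0,"grip": 0.1},{"dx": -1,"dy": 0,"dz": -7,"turn": 0,"grip": 0.1},{"dx": -2,"dy": 0,"dz": -7,"turn": 0,"grip": 0.1},{"dx": -7,"dy": 0,"dz": -5,"turn": 0,"grip": 0.1},{"dx": -8,"dy": 0,"dz": -6,"turn": 0,"grip": 0.1},{"dx": -8,"dy": 0,"dz": -6,"turn": 0,"grip": 0.1},{"dx": -7,"dy": 0,"dz": -5,"turn": 0,"grip": 0.1},{"dx": 0,"dy": 0,"dz": 0,"turn": 0,"grip": 0.1}])

```text
clock: 14.0
tool_pos: [0.5223, -0.0589, 0.0765]
eef_rot: [0.997, -0.075, -0.0, 0.0]
contact_force: [0.4, -0.0, -0.8]
opening: 0.205
```

Run:
```python
from h import *
s=get_state();print(s["clock"],s["tool_pos"],s["contact_force"],s["moment"],s["opening"])
p=snapshot("wrist"); save(p,"w9"); np.savez("w9.npz",**p)
c=cloud(p)
for v in range(120,300,15): print(v,np.round(c[v,320],4))
```

```text
14.0 [ 0.52228741 -0.05891321  0.07652241] [ 0.38483575 -0.01437915 -0.75697858] [0.01996342 0.01414097 0.01700965] 0.20454245670025906
120 [ 0.5876 -0.0684  0.0578]
135 [ 0.5822 -0.0676  0.0609]
150 [ 0.577  -0.0668  0.0639]
165 [ 0.5715 -0.0659  0.0639]
180 [ 0.5664 -0.0651  0.0667]
195 [ 0.5612 -0.0644  0.0689]
210 [ 0.5559 -0.0635  0.0703]
225 [ 0.551  -0.0628  0.0731]
240 [ 0.5458 -0.062   0.0747]
255 [ 0.5405 -0.0612  0.0759]
270 [ 0.5356 -0.0604  0.0781]
285 [ 0.5306 -0.0597  0.08  ]
```

View pics/w9.png

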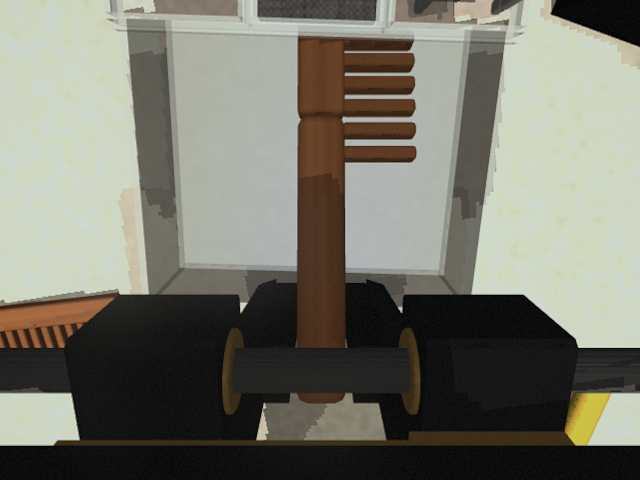

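As predicted, slope about 21° with 7 mm clearance under the tier edge. Continue.

>>> send_rows(series=[{"dx": -5,"dy": 0,"dz": -5,"turn": 0,"grip": 0.1},{"dx": -6,"dy": 0,"dz": -7,"turn": 0,"grip": 0.1},{"dx": -5,"dy": 0,"dz": -8,"turn": 0,"grip": 0.1},{"dx": -2,"dy": 0,"dz": -8,"turn": 0,"grip": 0.1},{"dx": -1,"dy": 0,"dz": -8,"turn": 0,"grip": 0.1},{"dx": 0,"dy": 0,"dz": -6,"turn": 0,"grip": 0.1},{"dx": 0,"dy": 0,"dz": 0,"turn": 0,"grip": 0.1}])

```text
clock: 14.75
tool_pos: [0.5056, -0.0563, 0.1189]
eef_rot: [0.997, -0.075, 0.001, -0.0]
contact_force: [0.6, -0.0, -0.3]
opening: 0.208
```

Run:
```python
from h import *
s=get_state();print(s["clock"],s["tool_pos"],s["contact_force"],s["moment"],s["opening"])
p=snapshot("wrist"); save(p,"w10"); np.savez("w10.npz",**p)
c=cloud(p)
for v in range(30,300,20): print(v,np.round(c[v,320],4))
```

```text
14.75 [ 0.50557146 -0.05626263  0.11885944] [ 0.62418612 -0.03235994 -0.26751414] [ 0.07388003 -0.02957862  0.00978241] 0.20755354662808173
30 [ 0.6101 -0.0717  0.057 ]
50 [ 0.6008 -0.0703  0.063 ]
70 [ 0.5921 -0.069   0.0678]
90 [ 0.5835 -0.0677  0.0735]
110 [ 0.5751 -0.0664  0.0783]
130 [ 0.5671 -0.0652  0.083 ]
150 [ 0.5593 -0.064   0.0894]
170 [ 0.5519 -0.0628  0.0955]
190 [ 0.5446 -0.0617  0.0999]
210 [ 0.5378 -0.0607  0.1056]
230 [ 0.5311 -0.0597  0.1101]
250 [ 0.5241 -0.0586  0.1131]
270 [ 0.5178 -0.0577  0.1175]
290 [ 0.5116 -0.0567  0.1215]
```

View pics/w10.png

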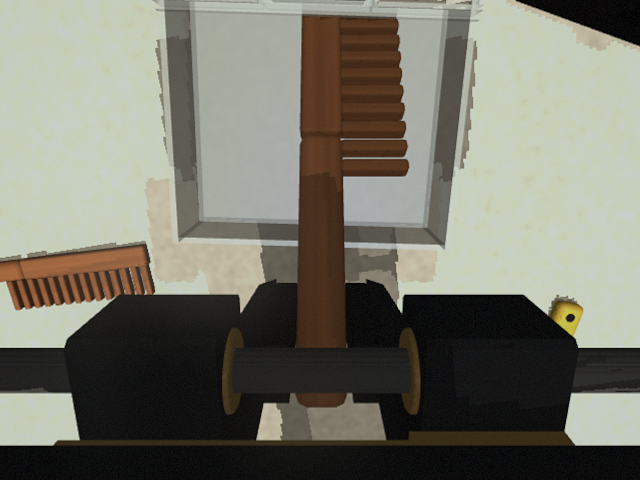

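Slope 33°; the tip is now just off the floor and the bar is close under the tier edge (`w10`: the bar's far end is at row ~15, by the edge). I'll draw it forward, mostly level, before lifting further.

>>> send_rows(series=[{"dx": -4,"dy": 0,"dz": 0,"turn": 0,"grip": 0.1},{"dx": -8,"dy": 0,"dz": 0,"turn": 0,"grip": 0.1},{"dx": -10,"dy": 0,"dz": -3,"turn": 0,"grip": 0.1},{"dx": -10,"dy": 0,"dz": -4,"turn": 0,"grip": 0.1},{"dx": -10,"dy": 0,"dz": -4,"turn": 0,"grip": 0.1},{"dx": -8,"dy": 0,"dz": -4,"turn": 0,"grip": 0.1},{"dx": -4,"dy": 0,"dz": 0,"turn": 0,"grip": 0.1},{"dx": 0,"dy": 0,"dz": 0,"turn": 0,"grip": 0.1}])

```text
clock: 15.6
tool_pos: [0.4508, -0.048, 0.133]
eef_rot: [0.997, -0.075, -0.0, 0.0]
contact_force: [0.4, -0.2, -0.0]
opening: 0.203
```

Run:
```python
from h import *
s=get_state();print(s["clock"],s["tool_pos"],s["contact_force"],s["moment"],s["opening"])
p=snapshot("wrist"); save(p,"w11"); np.savez("w11.npz",**p)
c=cloud(p)
for v in range(10,300,20): print(v,np.round(c[v,320],4))
```

```text
15.6 [ 0.45079516 -0.0480489   0.13303458] [ 0.35392247 -0.15326846 -0.0487634 ] [ 0.05618988  0.00915479 -0.06024033] 0.20294832651693095
10 [ 0.5649 -0.0649  0.0637]
30 [ 0.5553 -0.0634  0.0702]
50 [ 0.5461 -0.062   0.0763]
70 [ 0.5371 -0.0607  0.0828]
90 [ 0.5285 -0.0594  0.0884]
110 [ 0.5203 -0.0581  0.0926]
130 [ 0.5122 -0.0569  0.0982]
150 [ 0.5045 -0.0557  0.104 ]
170 [ 0.4971 -0.0546  0.11  ]
190 [ 0.4897 -0.0535  0.1134]
210 [ 0.4828 -0.0524  0.1188]
230 [ 0.4758 -0.0513  0.1223]
250 [ 0.4695 -0.0504  0.1277]
270 [ 0.4634 -0.0495  0.1328]
290 [ 0.4565 -0.0484  0.1349]
```

View pics/w11.png

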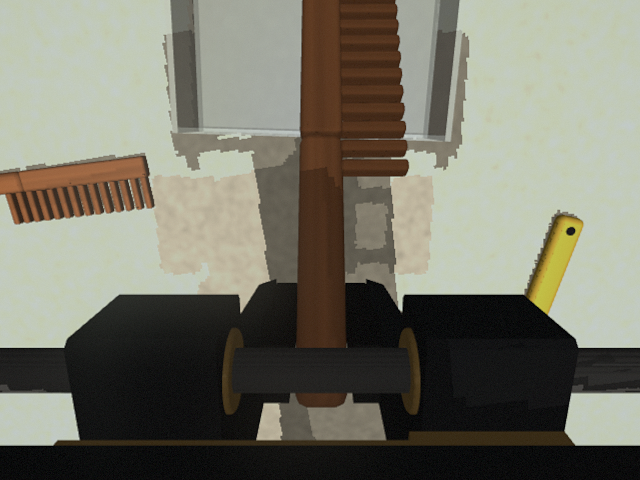

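Slope unchanged at 33°. The tip is at x≈0.603, ~15 mm in front of the tier edge (0.618), and at z≈0.036. I'll grip firmer and lift out.

>>> send_rows(series=[{"dx": 0,"dy": 0,"dz": 0,"turn": 0,"grip": 0.1},{"dx": -3,"dy": 0,"dz": -2,"turn": 0,"grip": 0.1},{"dx": -4,"dy": 0,"dz": -5,"turn": 0,"grip": 0.1},{"dx": -2,"dy": 0,"dz": -9,"turn": 0,"grip": 0.1},{"dx": 0,"dy": 0,"dz": -13,"turn": 0,"grip": 0.1},{"dx": 0,"dy": 0,"dz": -15,"turn": 0,"grip": 0.1},{"dx": 0,"dy": 0,"dz": -15,"turn": 0,"grip": 0.1},{"dx": 0,"dy": 0,"dz": -15,"turn": 0,"grip": 0.1},{"dx": 0,"dy": 0,"dz": -15,"turn": 0,"grip": 0.1},{"dx": 0,"dy": 0,"dz": -15,"turn": 0,"grip": 0.1},{"dx": 0,"dy": 0,"dz": -15,"turn": 0,"grip": 0.1},{"dx": 0,"dy": 0,"dz": -15,"turn": 0,"grip": 0.1},{"dx": 0,"dy": 0,"dz": -15,"turn": 0,"grip": 0.1},{"dx": 0,"dy": 0,"dz": -15,"turn": 0,"grip": 0.1},{"dx": 0,"dy": 0,"dz": -15,"turn": 0,"grip": 0.1},{"dx": 0,"dy": 0,"dz": -15,"turn": 0,"grip": 0.1},{"dx": 0,"dy": 0,"dz": -12,"turn": 0,"grip": 0.1},{"dx": 0,"dy": 0,"dz": -8,"turn": 0,"grip": 0.1},{"dx": 0,"dy": 0,"dz": -4,"turn": 0,"grip": 0.1},{"dx": 0,"dy": 0,"dz": 0,"turn": 0,"grip": 0.1}], force=20)

```text
clock: 17.65
tool_pos: [0.4423, -0.0468, 0.3512]
eef_rot: [0.997, -0.075, 0.0, 0.0]
contact_force: [-0.5, -0.5, -0.2]
opening: 0.198
```

>>> send_rows(series=[{"dx": 0,"dy": 0,"dz": 0,"turn": 0,"grip": 0.1},{"dx": 0,"dy": 0,"dz": 0,"turn": 0,"grip": 0.1},{"dx": 0,"dy": 0,"dz": 0,"turn": 0,"grip": 0.1},{"dx": 0,"dy": 0,"dz": 0,"turn": 0,"grip": 0.1},{"dx": 0,"dy": 0,"dz": 0,"turn": 0,"grip": 0.1}])

```text
clock: 18.15
tool_pos: [0.4424, -0.0468, 0.3506]
eef_rot: [0.997, -0.075, -0.0, 0.0]
contact_force: [-0.8, -0.5, -0.7]
opening: 0.204
```

Run:
```python
from h import *
s=get_state();print(s["clock"],s["tool_pos"],s["contact_force"],s["opening"],np.abs(s["qd"]).max())
p=snapshot("wrist"); save(p,"w12"); c=cloud(p)
for v in range(10,300,40): print(v,np.round(c[v,320],4))
p=snapshot("top"); save(p,"t12"); np.savez("t12.npz",**p)
for t in ["comb_handle","clip_center"]:
  for r in regions_of(p,t): print(t,round(r["score"],2),r["extent"])
p=snapshot("scene"); save(p,"s12"); c=cloud(p)
for t in ["comb_handle","clip_center"]:
  for r in regions_of(p,t):
    q=c[r["pixels"]]; print(t,round(r["score"],2),r["extent"],"z min/max",np.percentile(q[:,2],[2,98]),q.mean(0))
```

```text
18.15 [ 0.44237115 -0.04675674  0.35064277] [-0.76595675 -0.4882195  -0.73611924] 0.20407586992147303 0.002789489229903424
10 [ 0.5563 -0.0636  0.2819]
50 [ 0.5374 -0.0607  0.2952]
90 [ 0.5201 -0.0581  0.306 ]
130 [ 0.5038 -0.0556  0.3155]
170 [ 0.4885 -0.0533  0.3265]
210 [ 0.4743 -0.0511  0.3361]
250 [ 0.507  -0.0563  0.4963]
290 [ 0.4482 -0.0471  0.3528]
comb_handle 0.84 [156.9, 266.3, 216.3, 283.7]
comb_handle 0.68 [376.2, 315.3, 411.8, 398.6]
clip_center 0.59 [347.7, 168.2, 365.6, 186.6]
comb_handle 0.97 [262.6, 159.3, 325.0, 201.7] z min/max [0.00174869 0.01120948] [ 0.31314379 -0.1507154   0.00934167]
comb_handle 0.96 [362.0, 246.6, 433.2, 280.0] z min/max [-0.00270477  0.00939043] [0.50790072 0.12462961 0.00948948]
comb_handle 0.75 [277.6, 83.9, 333.6, 191.1] z min/max [-0.00191519  0.3583149 ] [ 0.506269   -0.07515142  0.28061086]
clip_center 0.9 [247.4, 250.5, 272.7, 274.3] z min/max [0.05886736 0.10045243] [ 0.6456896  -0.12008161  0.09123105]
```

View pics/w12.png

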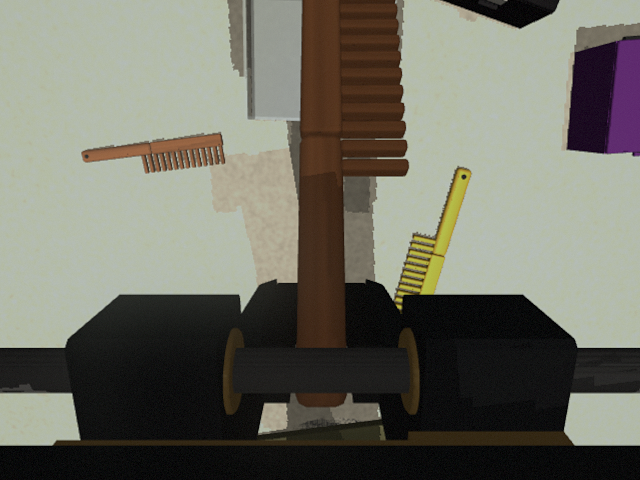

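View pics/t12.png

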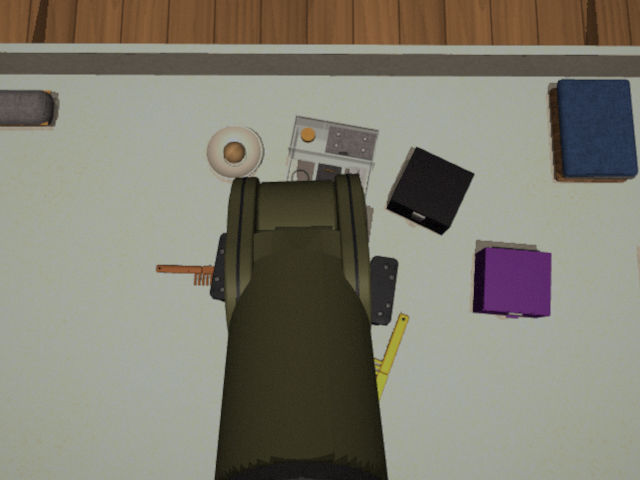

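View pics/s12.png

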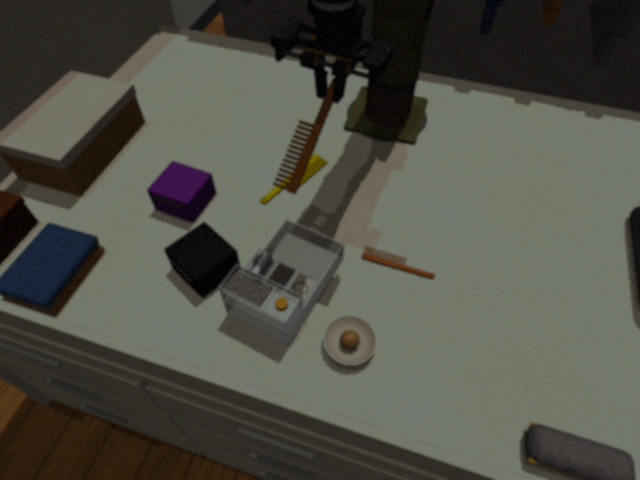

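The scene picture shows the comb held in the air at (277–333, 84–191), lowest part at z≈0.25. The clip is in its slot at (260,262) with its top at z=0.100, as expected for standing on the 59 mm floor. The dish and the black box are at the same pixels as before. I'll hand in.

Run:
```python
from h import *
s=get_state();print(s["clock"],s["opening"],np.abs(s["qd"]).max())
print(finish_job())
```

```text
18.5 0.2014620302793411 0.001641328147987243
the job is handed in; nothing more can be done
None
```

I put the clip back in its own slot, tilted the comb out through the front opening and handed the job in at 18.5 s. The comb was still gripped, held still in the air. No verdict was reported.

- **Clip:** I lifted it straight off the comb handle and set it in the clip-picture insert. It was pressed down with under 4 N before release. The wrist picture shows it in the slot with its long side along it. The last scene picture puts its top at z ≈ 0.100 m, which fits it standing on the 59 mm floor.
- **Comb:** I held it with a light 6 N grip so it could swing in the jaws. It tilted to about 33° and came forward past the tier edge. Force readings at the stops stayed under about 1.5 N. At one point the bar was within a millimetre or so of the tier edge, so a light touch there is possible. I then gripped it at 20 N and lifted it out.
- **Last checks:** Joint speeds were about 0.002 rad/s and the comb's slope had not changed since the pull. Its lowest point works out to about 0.25 m, well above the 0.108 m tray top. The dish with the ball and the black box look unmoved in the pictures.
- **What disagreed:** My first two move calls were refused because rows needed all five keys, so the arm did not move. In the last scene picture, the comb's detected area included a few background pixels at z ≈ 0. I did not count those, because they disagree with the slope measured from the wrist camera.

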